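# Open the card box and hold a spring clip gaping over the cards

## Robot

A 6-joint arm with a two-finger parallel gripper is mounted at the origin on a cart in front of the work surface, level with it; the furniture and walls round the work are solid. World frame = base frame: x ahead of the robot, y to its left, z up, the work surface at z = 0. Lengths are in m, angles in rad, forces in N, time in s.
With the tool pointing down it reaches from about 0.275 to 0.725 m from the base axis. Payload 15.9 kg.
Tool frame: the origin (TCP) lies on the front face of the gripper's body, between the roots of the fingers; the fingertips stand 73 mm ahead of it and the grasp point (between the pads) lies 54 mm ahead of it; z points along the fingers, y is the line along which they close (so a half turn about z gives the same grasp; the last joint's range is limited). The gripper opens to 85 mm and grips with 20 to 120 N. Pads are 22 mm wide; open, the fingers measure 114 mm over their backs; the gripper's body (76 mm by 85 mm) begins 54 mm behind the grasp point. The pads swing forward as they close: fully open they stand 13 mm farther back than shut.
Start: joints at [1.296, 0.213, -0.034, 1.323, 0, 1.571], TCP at [0.136, 0.481, 0.304] pointing down, gripper open.
Joint ranges: [-2.98, 2.98], [-0.74, 1.72], [-1.14, 1.35], [-2.1, 2.04], [-1.57, 1.44], [-3.14, 3.14]. Speed limits (rad/s): [1.89, 1.89, 2.39, 2.57, 3.14, 3.14].

## Interface

Orientations are given as a rotation vector (axis times angle).
In Python, from station import ctrl gives the robot as it stands.
- The arm moves only by the tool servo_tool, never from a script. Its argument "rows" is a list of rows, each a list of 3 entries, a list of its own where there are three numbers: the closure, from -1 (fully open) to 1 (shut), then the shift along the tool's x, y, z as a fraction of full scale, then the turn about the tool's z as a fraction of full scale. A call has 1 to 8 rows; each row shifts and turns the commanded pose from where the row before left it, along the tool's axes as they then stand; what a row does not reach is not made up. Full scale, the value 1, is 0.15 m for a shift and 4 degrees for a turn. A row lasts 1/8 s, in which the tool goes at most 62.5 mm and 10.7 degrees, less where a joint would pass 70% of its speed; a pose out of reach is approached as far as the arm can. A call with a number of a shift or a turn outside -1 to 1 is refused whole. A call with a gripper value outside its range is refused whole. The fingers move at their own pace and stop on an object; the grip force is fixed at half the most. Time passes only in rows, so rows that do not move let the fingers close. It gives the time, the measured TCP pose, the force, the opening and the grip force at its end, in the units of the state.
- ctrl.sense(): the state, without advancing time (a new reading comes with each control period).
- ctrl.grab_frame(name): name is "scene" or "top" or "wrist"; returns a dict with "img" (384x512x3 uint8, red, green, blue), "z_map" (384x512 float32, m along the optical axis (not along the pixel's ray), 0 where there is no reading), "fovy" (degrees; the focal length in pixels is half the picture's height over the tangent of half this angle, whatever the lens; pixels are square), "cx", "cy" (the principal point, pixels), "k1" (the pictures are not rectified: a ray, as slopes to the right and down, at radius r is drawn at 1 + k1 r^2 times it, then the intrinsics apply), "world_from_camera" (4x4, takes a point from camera to world coordinates); the wrist camera has in their place "tool_from_camera" (4x4, takes a point from camera to tool coordinates, whose origin is the TCP and whose axes are the flange's). Camera axes: x right, y up, looking along -z (the intrinsics and any distortion apply to the point x, -y, -z); pixel columns grow to the right and rows downward; lengths in m; the calibration is good to about 2 mm. A picture is of the moment at which its call begins: read the wrist's pose just before it.
- ctrl.close_job(): hands the job in; it is judged then, once.
The state is a dict: "t": time; "joint_positions": joint angles; "dq": joint speeds; "joint_torque": joint torques, N m; "ee_pos": TCP position; "tool_rot": TCP orientation; "contact_force": force on the tool from outside, world axes, zero at the start; "ft_torque": the same for the moment, N m; "width": opening from 0.0 (shut) to 1.0 (fully open); "grasp_force": force on a finger pad.
Only numpy, scipy, OpenCV 4.12 (cv2) and the standard library are available. Lean on these libraries where they do the work, as an engineer would, in place of code of your own. Each camera call takes 0.05 s, during which the arm holds its last target. There are 200 camera calls.

## Task

Lever up the cover of the wooden card box with the scraper's blade through the notch in the box's front, swing the cover back past upright so that it stays open, and lay the scraper down on the table. Then squeeze the spring clip's handles to take it off its rack, and hold it squeezed wide open, jaws down and astride the top edge of the cards in the box, without touching the cards or the box. Finish holding it there: do not let the clip go or bite; leave the other things on the table where they are.

Things in the scene. Friction and masses are not known exactly. Their poses are not given: they have to be found in the camera images.
- card_box: Wooden card box fixed to the table, 120 (x) x 110 x 61 mm high with cover; origin at the centre of its underside, x from the notched front to the hinged back. Walls 5 mm; rim and underside of the shut cover at 56 mm. Notch in the middle of the front wall (x = -60 mm): 48 mm wide, from 46 mm up to the cover at 56 mm; behind it the box is empty as far as x = -15 mm.
- cover (a joint): Angle of the box's cover (a plate 120 x 110 x 5 mm, 60 g): 0 shut, 1.57 upright, 2.0 fully back against its stop. Hinged along y at the top of the back wall (x = +60 mm, z = 56 mm in the box's frame). The stiff hinge (about 0.06 N m) holds it at any angle; it takes about 1 N at the front edge to lift.
- cover_front (a point): Middle of the cover's front lower edge, 120 mm from the hinge.
- card_edge (a point): Middle of the top edge of the pack of cards standing fixed in the box: 60 mm long along x, 4 mm thick in y, top 50 mm above the table (6 mm below the rim), 12 mm behind the box's centre, axes as the box's. 48 mm free on either side; the foot is 30 mm below the edge.
- scraper: Loose scraper lying on the table, 70 g, 155 mm long along its x. Origin under the handle near the balance point, at table height. Wooden handle 20 mm wide (y), 22 mm high, x = -55 to +35 mm; ferrule to +46 mm; stiff steel blade 24 mm wide, 2 mm thick, to x = +100 mm, 11 mm above the origin. Grip across the handle at the origin.
- scraper_tip (a point): Middle of the scraper's blade tip: 100 mm ahead of and 11 mm above the origin of the scraper.
- clip_rack: Fixed aluminium rack: foot 90 (x) x 64 x 8 mm with an upright fin 60 mm long along x, 3 mm thick, top 48 mm above the table. Origin at the centre of its underside. The clip starts biting the top of the fin from above.
- clip: Loose dark steel spring clip, 45 g. Origin on the pivot, 70 mm above the table at the start; x along pivot and fin, z up; frame of the +y arm. Flat handles 26 mm wide (x) rise 40 mm above the pivot, splayed to 42 mm over their tops; squeezed home they are parallel, 20 mm over all. Squeeze along y, 12 to 38 mm above the pivot. Jaws 24 mm wide reach 34 mm down. Each arm turns half the joint angle.
- clip_jaw (a joint): Opening of the clip: 0 as it bites the 3 mm fin, 0.56 at its stop (tips about 22 mm apart). Spring 0.2 N m/rad, 0.1 N m at 0: about 4 N on each handle 28 mm above the pivot starts to open it, about 8 N holds it at the stop. Wide open means above 0.40.
- clip_tip_a (a point): Inner lower edge of the +y jaw, 34 mm below the pivot, middle of its width.
- clip_tip_b (a point): The same point of the -y jaw.
- marker: Bystander: marker pen lying on the table, 17 x 130 x 20 mm, origin under its middle.
- tape: Bystander: roll of tape lying flat, 83 mm across, 24 mm high, origin under its middle.
- plum_cup: Bystander: clear cup of plums, 113 mm across, 52 mm high, origin under its middle.
- salt_jar: Bystander: spice jar with a cap, 45 mm across, 106 mm high, origin under its middle.

How it is judged:
By the outcome, as a careful person would: the job done as asked, in the order asked, and still so for the second after the job is handed in, while the arm keeps its last pose, push and grip.
It also fails if it takes over 72 s, if anything falls off the work surface, if the arm or the gripper's body presses on something with over 40 N, if the wrist force passes 120 N, or if a joint passes its speed limit or range.

## Working session

There is one attempt and no reset: what is moved stays moved. The work goes in short steps, Python scripts to look and compute and a tool call to move; the robot and the scene stay as the last step left them, time stands still between calls to the robot, and variables do not carry over. Pictures are saved under pics/ and viewed, at most 10 in all, crops included, and the job is handed in when it is done.

Besides the shell and the picture viewer there is one more tool, called as name(argument=value, ...) on one line, values as JSON. servo_tool: Moves the arm, as the interface text tells. Its arguments: {"type":"object","properties":{"rows":{"type":"array"}},"required":["rows"]}

```bash
ls; mkdir -p pics; cat > h.py <<'E'
import numpy as np, cv2
from station import ctrl
from scipy.spatial.transform import Rotation as R
def intr(f):
    h,w=f["img"].shape[:2]; fl=h/2/np.tan(np.radians(f["fovy"])/2); return fl
def cloud(f,T):
    h,w=f["img"].shape[:2]; fl=intr(f)
    u,v=np.meshgrid(np.arange(w),np.arange(h))
    return px(f,T,u,v,f["z_map"])
def slopes(f,u,v):
    fl=intr(f); a=(np.asarray(u,float)-f["cx"])/fl; b=(np.asarray(v,float)-f["cy"])/fl
    x,y=a.copy(),b.copy()
    for _ in range(15):
        s=1+f["k1"]*(x*x+y*y); x,y=a/s,b/s
    return x,y
def px(f,T,u,v,z):
    x,y=slopes(f,u,v)
    p=np.stack([x*z,-y*z,-np.asarray(z)*np.ones_like(x)],-1)
    return p@T[:3,:3].T+T[:3,3]
def onplane(f,T,u,v,h):
    x,y=slopes(f,u,v); d=np.stack([x,-y,-np.ones_like(x)],-1)@T[:3,:3].T
    t=(h-T[2,3])/d[...,2]; return T[:3,3]+d*t[...,None]
def wristT(f,s):
    T=np.eye(4);T[:3,:3]=R.from_rotvec(s["tool_rot"]).as_matrix();T[:3,3]=s["ee_pos"]
    return T@np.array(f["tool_from_camera"])
def grab(n):
    s=ctrl.sense(); f=ctrl.grab_frame(n)
    T=wristT(f,s) if n=="wrist" else np.array(f["world_from_camera"])
    return f,T
def save(f,n): cv2.imwrite("pics/"+n,f["img"][:,:,::-1])
E
python3 - <<'E'
from h import *
import pickle
for n in("scene","top"):
    f,T=grab(n); save(f,n+"0.png"); pickle.dump((f,T),open(n+"0.pkl","wb")); print(n,T.round(3).tolist(),f["fovy"],f["k1"],f["cx"],f["cy"])
print(ctrl.sense())
a=cv2.imread("pics/scene0.png");b=cv2.imread("pics/top0.png")
cv2.imwrite("pics/both.png",cv2.resize(np.vstack([a,b]),None,fx=.78,fy=.78))
E
```

```text
pics
scene [[0.56, 0.588, -0.584, -0.082], [-0.828, 0.415, -0.377, -0.439], [0.021, 0.695, 0.719, 0.832], [0.0, 0.0, 0.0, 1.0]] 49.4487017058466 -0.07492104300734712 258.49003340992823 199.59594392280349
top [[-0.002, 0.994, -0.106, 0.396], [-1.0, -0.001, 0.007, -0.054], [0.007, 0.106, 0.994, 1.624], [0.0, 0.0, 0.0, 1.0]] 42.106665336417834 -0.11823196132966943 255.65036096717503 196.5633983526482
{'t': 0.1, 'joint_positions': array([ 1.29601652e+00,  2.13316947e-01, -3.49792504e-02,  1.32349579e+00,
       -1.67448641e-05,  1.57077858e+00]), 'dq': array([ 3.42215534e-04,  1.26405646e-04,  8.34174182e-04,  1.54467636e-03,
       -5.41718800e-05, -1.43619210e-03]), 'joint_torque': array([ 2.18889058e-03, -6.87247252e+01,  4.87805843e+01,  1.22010265e-02,
        6.33414788e-05, -4.10670282e-05]), 'ee_pos': array([0.13560959, 0.48102203, 0.3034674 ]), 'tool_rot': array([-4.30222432e-01, -3.11187372e+00,  1.55278624e-03]), 'contact_force': array([-0.27864953, -0.5753579 ,  0.10958943]), 'ft_torque': array([ 0.02457361, -0.02939572,  0.00637537]), 'grasp_force': 0.0, 'width': 1.0005354430915525}
```

View pics/top0.png

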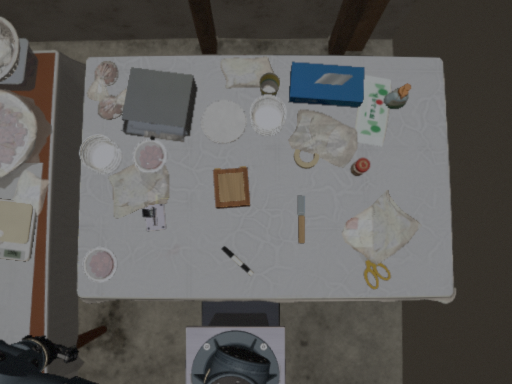

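View pics/scene0.png

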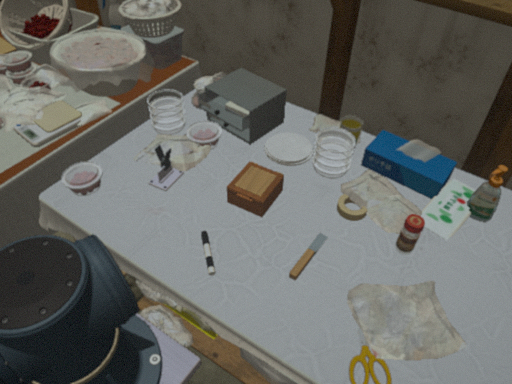

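The top view shows the box at (232,187), the scraper at (301,220) with its tip up at (301,197), and the rack with the clip at (153,217). The marker is at (237,260). Next I'll measure these and make zoomed crops.

```bash
python3 - <<'E'
from h import *
import pickle
out=[]
for n,rois in(("top",[(205,160,260,215),(280,185,325,250),(135,195,175,240)]),("scene",[(215,150,300,225),(280,225,335,285),(140,135,195,195)])):
    f,T=pickle.load(open(n+"0.pkl","rb")); P=cloud(f,T); hsv=cv2.cvtColor(f["img"],cv2.COLOR_RGB2HSV)
    row=[]
    for (a,b,c,d),nm,zl in zip(rois,("box","scraper","rack"),(.05,.009,.04)):
        row.append(cv2.resize(f["img"][b:d,a:c],(265,290),interpolation=cv2.INTER_CUBIC))
        q=P[b:d,a:c]; m=(q[...,2]>zl)&(f["z_map"][b:d,a:c]>0)
        p=q[m]; r=cv2.minAreaRect(p[:,:2].astype(np.float32)*1000)
        print(n,nm,m.sum(),"z",np.percentile(p[:,2],[5,50,99]).round(4),"c",np.round(r[0],1),"size",np.round(r[1],1),"ang",round(r[2],1),"mean",p[:,:2].mean(0).round(4))
    out.append(np.hstack(row))
cv2.imwrite("pics/crops.png",np.vstack(out)[:,:,::-1])
f,T=pickle.load(open("top0.pkl","rb")); P=cloud(f,T)
print("table z",[P[v,u,2].round(4) for v,u in((280,150),(150,350),(240,330),(215,190))])
E
```

```text
top box 1332 z [0.056  0.0622 0.0702] c [597.1  12.5] size [125.3 110.1] ang 4.1 mean [0.5952 0.0123]
top scraper 372 z [0.0094 0.0182 0.0307] c [ 505.  -214.4] size [142.5 209.4] ang 86.8 mean [ 0.4942 -0.2116]
top rack 127 z [0.0481 0.0778 0.1125] c [509.5 259.8] size [46.5 43.3] ang 42.6 mean [0.5099 0.2666]
scene box 1413 z [0.056  0.0638 0.0675] c [598.2  10.7] size [126.4 111.7] ang 3.8 mean [0.5919 0.0071]
scene scraper 507 z [0.0116 0.0206 0.0265] c [ 498.4 -214.4] size [155.7  24. ] ang 0.5 mean [ 0.4916 -0.215 ]
scene rack 535 z [0.0405 0.0486 0.1109] c [576.8 276.5] size [183.8  95.4] ang 36.9 mean [0.5701 0.285 ]
table z [np.float64(-0.0034), np.float64(0.0298), np.float64(0.0024), np.float64(0.0017)]
```

View pics/crops.png

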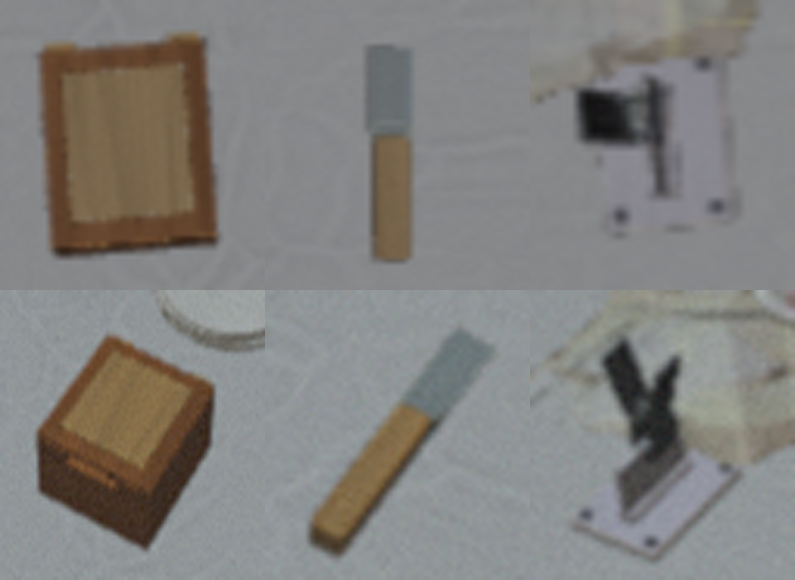

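Crops: the box's notch faces the robot and its hinges are at the back, with the box turned about +4°. The scraper's blade points away from the robot. The clip sits on the fin towards its far (+x) end. I'll move over the scraper now.

servo_tool(rows=[[-1,[0,0,0],-1],[-1,[0,0,0],-1],[-1,[0,0,0],-1],[-1,[0,0,0],-1],[-1,[-0.16,-0.35,0],0],[-1,[-0.16,-0.35,0],0],[-1,[-0.16,-0.35,0],0],[-1,[-0.16,-0.35,0],0]])

```text
t: 1.1
ee_pos: [0.2328, 0.2699, 0.3037]
tool_rot: [-0.008, 3.142, -0.0]
contact_force: [1.5, 0.8, 0.5]
width: 1.001
grasp_force: 0.0
```

servo_tool(rows=[[-1,[-0.16,-0.35,0],0],[-1,[-0.16,-0.35,0],0],[-1,[-0.16,-0.35,0],0],[-1,[-0.16,-0.35,0],0],[-1,[-0.16,-0.35,0],0],[-1,[-0.16,-0.35,0],0],[-1,[-0.16,-0.35,0],0],[-1,[-0.16,-0.35,0],0]])

```text
t: 2.1
ee_pos: [0.424, -0.1418, 0.3038]
tool_rot: [0.006, -3.142, -0.0]
contact_force: [1.1, 1.4, 0.4]
width: 0.998
grasp_force: 0.0
```

servo_tool(rows=[[-1,[0,-0.24,0],0],[-1,[0,-0.24,0],0],[-1,[0,0,0],0]])

```text
t: 2.48
ee_pos: [0.4237, -0.2136, 0.3033]
tool_rot: [0.003, -3.141, -0.0]
contact_force: [-0.1, 0.1, 0.7]
width: 0.994
grasp_force: 0.0
```

```bash
python3 - <<'E'
from h import *
s=ctrl.sense(); print(s["ee_pos"],s["tool_rot"],s["joint_positions"].round(2))
f,T=grab("wrist"); save(f,"w1.png"); np.set_printoptions(suppress=True); print(T.round(3))
hsv=cv2.cvtColor(f["img"],cv2.COLOR_RGB2HSV); P=cloud(f,T)
m=((hsv[...,0]<25)&(hsv[...,1]>90)&(P[...,2]>.012)&(P[...,2]<.04)&(f["z_map"]>0)).astype(np.uint8)
n,l,st,c=cv2.connectedComponentsWithStats(m)
for i in range(1,n):
    if st[i,4]>300:
        p=P[l==i]; r=cv2.minAreaRect(p[:,:2].astype(np.float32)*1000)
        v,u=np.where(l==i); g=onplane(f,T,u,v,.022); r2=cv2.minAreaRect(g[:,:2].astype(np.float32)*1000)
        print(st[i],np.median(p[:,2]).round(4),r,r2)
E
```

```text
[ 0.42368569 -0.21356758  0.30331993] [ 2.62305878e-03 -3.14058814e+00 -2.99470816e-04] [-0.47  0.16 -0.1   1.31 -0.   -0.47]
[[-0.002 -0.951 -0.309  0.344]
 [ 1.    -0.002 -0.001 -0.214]
 [ 0.    -0.309  0.951  0.371]
 [ 0.     0.     0.     1.   ]]
[246 159  15  68 992] 0.0196 ((462.04412841796875, -213.79830932617188), (17.99252700805664, 88.38855743408203), 89.68331146240234) ((460.52032470703125, -213.76351928710938), (17.772626876831055, 88.04086303710938), 89.67044067382812)
[ 373  241   91   27 1003] 0.0266 ((535.5984497070312, 3.7857437133789062), (20.077205657958984, 110.65216064453125), 13.69051456451416) ((541.3134155273438, 9.879039764404297), (33.964210510253906, 123.96263122558594), 8.82733154296875)
```

View pics/w1.png

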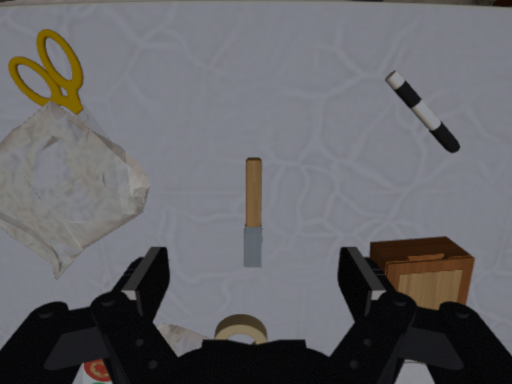

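The scraper handle is at (255,193), yaw about 0. That puts the scraper's origin near (0.472, −0.214). I'll go down and grip it.

servo_tool(rows=[[-1,[-0.08,0,0.3],0],[-1,[-0.08,0,0.3],0],[-1,[-0.08,0,0.3],0],[-1,[-0.08,0,0.3],0],[-1,[0,0,0.2],0],[-1,[0,0,0.107],0],[-1,[0,0,0],0]])

```text
t: 3.4
ee_pos: [0.4713, -0.2103, 0.077]
tool_rot: [0.009, -3.14, -0.002]
contact_force: [-0.8, 0.3, 1.1]
width: 1.002
grasp_force: 0.0
```

servo_tool(rows=[[1,[0,0,0],0],[1,[0,0,0],0],[1,[0,0,0],0],[1,[0,0,0],0],[1,[0,0,0],0],[1,[0,0,0],0],[1,[0,0,0],0],[1,[0,0,0],0]])

```text
t: 4.4
ee_pos: [0.4722, -0.2117, 0.0785]
tool_rot: [-0.007, 3.141, -0.001]
contact_force: [-2.6, 1.1, 8.3]
width: 0.216
grasp_force: 59.7
```

servo_tool(rows=[[1,[0,0,-0.1],0],[1,[0,0,-0.3],0],[1,[0,0,-0.3],0],[1,[0.08,0.3,0],0],[1,[0.08,0.3,0],0],[1,[0.08,0.3,0],0],[1,[0.08,0.3,0],0],[1,[0.08,0.2,0],-0.92]])

```text
t: 5.4
ee_pos: [0.4105, -0.0003, 0.1838]
tool_rot: [-0.111, 3.139, 0.0]
contact_force: [-0.4, -0.6, -1.2]
width: 0.217
grasp_force: 58.9
```

servo_tool(rows=[[1,[0,0,0],0],[1,[0,0,0],0]])

```text
t: 5.65
ee_pos: [0.4114, -0.0021, 0.1835]
tool_rot: [-0.107, 3.139, -0.0]
contact_force: [0.5, -0.2, -0.9]
width: 0.22
grasp_force: 59.0
```

```bash
python3 - <<'E'
from h import *
s=ctrl.sense(); print(s["ee_pos"],s["tool_rot"],s["contact_force"])
f,T=grab("wrist"); save(f,"w2.png")
P=cloud(f,T); z=f["z_map"]>0
m=z&(P[...,2]>.054)&(P[...,2]<.07)&(P[...,0]>.5)&(P[...,0]<.7)&(abs(P[...,1])<.1)
hsv=cv2.cvtColor(f["img"],cv2.COLOR_RGB2HSV)
m&=(hsv[...,0]<25)&(hsv[...,1]>70)
v,u=np.where(m); g=onplane(f,T,u,v,.061)
print(m.sum(),np.median(P[m][:,2]),cv2.minAreaRect(P[m][:,:2].astype(np.float32)*1000),cv2.minAreaRect(g[:,:2].astype(np.float32)*1000))
E
```

```text
[ 0.41139221 -0.00207085  0.18347989] [-1.07223733e-01  3.13882697e+00 -3.67560543e-04] [ 0.48743733 -0.22903387 -0.87633571]
0 nan ((0.0, 0.0), (0.0, 0.0), 0.0) ((0.0, 0.0), (0.0, 0.0), 0.0)
  return _methods._mean(a, axis=axis, dtype=dtype,
  ret = ret.dtype.type(ret / rcount)
```

View pics/w2.png

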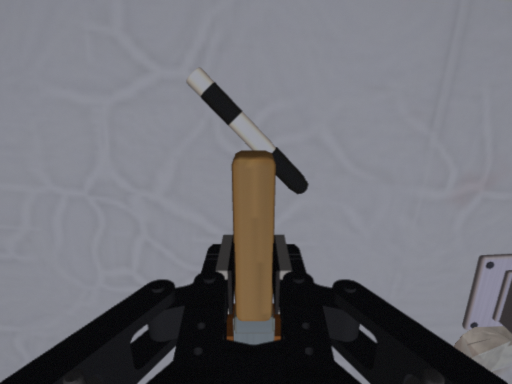

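The scraper is straight in the gripper, with the handle at (253,150–320) and the blade ahead of it. Next I'll check its pitch and tip position from the scene and top cameras, and refine the box.

```bash
python3 - <<'E'
from h import *
s=ctrl.sense(); e=s["ee_pos"]; psi=.068; c,sn=np.cos(psi),np.sin(psi)
f,T=grab("wrist"); P=cloud(f,T)
Rz=np.array([[c,sn,0],[-sn,c,0],[0,0,1]])
for v in(165,190,215,235,300,330): print("hand",v,((P[v,254]-e)@Rz.T).round(4))
for n in("top","scene"):
    f,T=grab(n); P=cloud(f,T); q=(P-e)@Rz.T; z=f["z_map"]>0
    m=z&(q[...,0]>.04)&(q[...,0]<.125)&(abs(q[...,1])<.03)&(P[...,2]>.085)&(P[...,2]<.15)
    p=q[m]; print(n,m.sum()); 
    for a in np.arange(.04,.12,.01):
        k=(p[:,0]>=a)&(p[:,0]<a+.01)
        if k.sum(): print(a.round(3),k.sum(),np.median(p[k],0).round(4))
    print("max x",p[:,0].max())
    m=z&(P[...,2]>.052)&(P[...,2]<.072)&(P[...,0]>.5)&(P[...,0]<.7)&(abs(P[...,1])<.1)
    m=cv2.morphologyEx(m.astype(np.uint8),cv2.MORPH_OPEN,np.ones((3,3)))>0
    v,u=np.where(m); g=onplane(f,T,u,v,.061); pp=P[m]
    print("box z",np.median(pp[:,2]),cv2.minAreaRect(g[:,:2].astype(np.float32)*1000), g[:,:2].mean(0))
E
```

```text
hand 165 [-0.0506  0.0002 -0.0586]
hand 190 [-0.0391  0.0002 -0.0585]
hand 215 [-0.0271  0.0002 -0.0581]
hand 235 [-0.0166  0.0002 -0.0587]
hand 300 [ 0.0201  0.0002 -0.0581]
hand 330 [ 0.0449  0.0002 -0.0638]
top 32
0.08 3 [ 0.0898 -0.0063 -0.0655]
0.09 27 [ 0.0953  0.0022 -0.0667]
0.1 2 [ 0.1003  0.0083 -0.0709]
max x 0.1005409002193549
box z 0.062098669057782496 ((596.8157958984375, 12.61532211303711), (123.90862274169922, 109.97109985351562), 4.367577075958252) [0.59555842 0.01257354]
scene 54
0.04 3 [ 0.0448 -0.0034 -0.0586]
0.05 7 [ 0.0561  0.0061 -0.0639]
0.06 6 [ 0.0646  0.0086 -0.065 ]
0.07 1 [ 0.0716  0.0115 -0.0657]
0.08 2 [ 0.0873  0.0013 -0.0634]
0.09 26 [ 0.0955  0.0014 -0.0645]
0.1 9 [ 0.1025 -0.0003 -0.0652]
max x 0.10469059678523561
box z 0.06388217326710677 ((596.22412109375, 9.437919616699219), (130.5675811767578, 115.71932983398438), 4.3784356117248535) [0.60000859 0.00532211]
```

servo_tool(rows=[[1,[0,0.01,0.2],0],[1,[0,0,0.15],0],[1,[0,0,0.083],0],[1,[0,0,0],0],[1,[-0.1,0,0],0],[1,[-0.08,0,0],0],[1,[0,0,0],0]])

```text
t: 6.72
ee_pos: [0.4393, 0.0016, 0.1182]
tool_rot: [-0.108, 3.139, -0.0]
contact_force: [-1.2, 0.2, -1.1]
width: 0.214
grasp_force: 59.0
```

```bash
python3 - <<'E'
from h import *
f,T=grab("scene"); a=f["img"][150:235,210:300]; cv2.imwrite("pics/ins.png",cv2.resize(a,None,fx=6,fy=6,interpolation=cv2.INTER_CUBIC)[:,:,::-1])
s=ctrl.sense(); print(s["ee_pos"],s["tool_rot"],s["contact_force"])
E
```

```text
[0.4384538  0.00160116 0.11804331] [-1.08061817e-01  3.13948285e+00 -1.73075325e-05] [-0.56430067  0.96786154 -0.7568553 ]
```

View pics/ins.png

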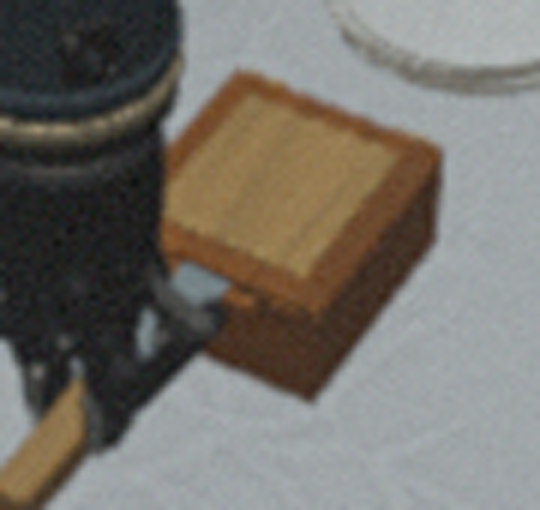

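The blade tip is at the notch mouth (crop about (205,280)) and nothing is touching. I'll insert it.

servo_tool(rows=[[1,[-0.05,0,0],0],[1,[-0.05,0,0],0],[1,[-0.06,0,0],0],[1,[-0.06,0,0],0],[1,[0,0,0],0]])

```text
t: 7.4
ee_pos: [0.4715, 0.0038, 0.1178]
tool_rot: [-0.108, 3.14, -0.0]
contact_force: [0.8, 0.2, 0.5]
width: 0.218
grasp_force: 59.0
```

servo_tool(rows=[[1,[0,0,-0.035],0],[1,[-0.004,0,-0.071],0],[1,[-0.013,0,-0.07],0],[1,[-0.022,0,-0.067],0],[1,[-0.03,0,-0.064],0],[1,[0,0,0],0]])

```text
t: 8.15
ee_pos: [0.482, 0.0045, 0.1648]
tool_rot: [-0.108, 3.138, -0.0]
contact_force: [-0.1, 0.1, -0.6]
width: 0.217
grasp_force: 58.9
```

```bash
python3 - <<'E'
from h import *
f,T=grab("scene"); a=f["img"][120:245,190:320]; cv2.imwrite("pics/lift.png",cv2.resize(a,None,fx=4,fy=4,interpolation=cv2.INTER_CUBIC)[:,:,::-1])
s=ctrl.sense(); print(s["ee_pos"],s["tool_rot"],s["contact_force"])
E
```

```text
[0.48157606 0.00451747 0.16424069] [-1.07800401e-01  3.13889496e+00 -5.75832188e-05] [ 0.84701704  0.20559305 -0.50703751]
```

View pics/lift.png

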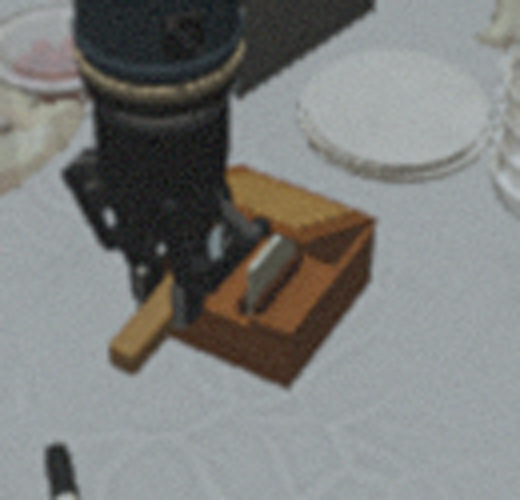

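The cover is lifting and the card pack shows inside at crop (270,270). I'll continue the arc.

servo_tool(rows=[[1,[-0.038,0,-0.06],0],[1,[-0.045,0,-0.055],0],[1,[-0.051,0,-0.049],0],[1,[-0.057,0,-0.042],0],[1,[-0.062,0,-0.034],0],[1,[-0.066,0,-0.026],0],[1,[-0.068,0,-0.018],0],[1,[-0.07,0,-0.009],0]])

```text
t: 9.2
ee_pos: [0.5502, 0.0092, 0.208]
tool_rot: [0.108, -3.14, 0.0]
contact_force: [-0.6, 0.3, -1.7]
width: 0.216
grasp_force: 58.9
```

servo_tool(rows=[[1,[-0.071,0,0],0],[1,[-0.07,0,0.008],0],[1,[-0.069,0,0.017],0],[1,[0,0,0],0],[1,[0,0,0],0]])

```text
t: 9.82
ee_pos: [0.5808, 0.0114, 0.2041]
tool_rot: [0.108, -3.14, 0.0]
contact_force: [-1.7, -0.2, -1.7]
width: 0.215
grasp_force: 58.9
```

```bash
python3 - <<'E'
from h import *
f,T=grab("scene"); a=f["img"][90:240,190:330]; 
g,T2=grab("top"); b=g["img"][130:230,190:290]
cv2.imwrite("pics/up.png",np.hstack([cv2.resize(a,(392,420),interpolation=cv2.INTER_CUBIC),cv2.resize(b,(400,420),interpolation=cv2.INTER_CUBIC)])[:,:,::-1])
s=ctrl.sense(); print(s["ee_pos"],s["tool_rot"],s["contact_force"])
E
```

```text
[0.58075061 0.01136716 0.20431918] [-1.07903278e-01  3.13961609e+00 -3.50868082e-05] [ 0.30388082  0.10790163 -0.8072159 ]
```

View pics/up.png

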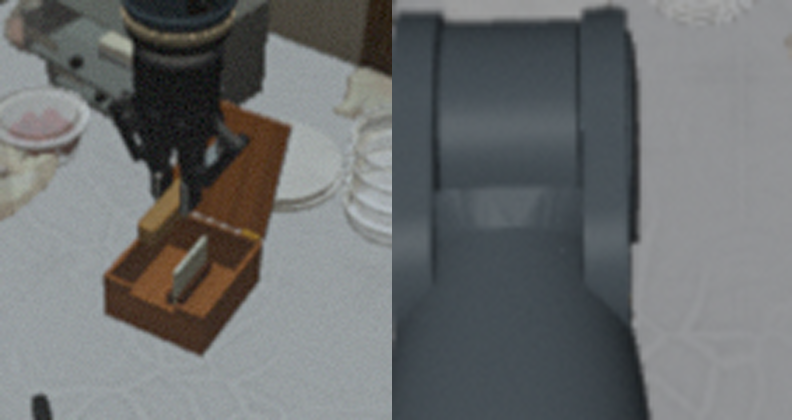

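The cover is past upright, near 1.87, and the card pack stands clear at crop (190,265). I'll retreat and lay the scraper back where it was.

servo_tool(rows=[[1,[0.13,0,0],0],[1,[0.3,0,0],0],[1,[0.3,0,0],0],[1,[0.02,-0.3,0],0],[1,[0.02,-0.3,0],0],[1,[0.02,-0.3,0],0],[1,[0.02,-0.3,0],0],[1,[0.02,-0.237,0],0]])

```text
t: 10.92
ee_pos: [0.4711, -0.2139, 0.2045]
tool_rot: [-0.107, 3.139, -0.001]
contact_force: [-0.4, 0.1, -1.3]
width: 0.221
grasp_force: 59.1
```

servo_tool(rows=[[1,[0,0,0.25],0],[1,[0,0,0.25],0],[1,[0,0,0.2],0],[1,[0,0,0.08],0],[1,[0,0,0.04],0],[1,[0,0,0.01],0],[1,[0,0,0],0]])

```text
t: 11.8
ee_pos: [0.472, -0.2124, 0.0804]
tool_rot: [-0.108, 3.139, -0.001]
contact_force: [0.4, -0.3, -1.2]
width: 0.221
grasp_force: 59.1
```

servo_tool(rows=[[1,[0,0,0.013],0],[0.5,[0,0,0],0],[-1,[0,0,0],0],[-1,[0,0,0],0],[-1,[0,0,0],0],[-1,[0,0,0],0],[-1,[0,0,-0.2],0],[-1,[0,0,-0.4],0]])

```text
t: 12.8
ee_pos: [0.4703, -0.2116, 0.1671]
tool_rot: [0.108, -3.136, -0.003]
contact_force: [0.4, -0.4, 0.1]
width: 1.001
grasp_force: 0.0
```

servo_tool(rows=[[-1,[0,0,-0.4],0],[-1,[0,0,-0.4],0],[-1,[0.005,0.4,0],0],[-1,[0.005,0.4,0],0],[-1,[0.005,0.4,0],0],[-1,[0.005,0.4,0],0],[-1,[0.005,0.4,0],0],[-1,[0.005,0.4,0],0]])

```text
t: 13.8
ee_pos: [0.4418, 0.1485, 0.2879]
tool_rot: [-0.108, 3.139, 0.0]
contact_force: [1.2, -0.9, -0.1]
width: 1.0
grasp_force: 0.0
```

servo_tool(rows=[[-1,[0.01,0.4,0],0],[-1,[0.01,0.4,0],0],[-1,[0,0,0],0],[-1,[0,0,0],0]])

```text
t: 14.3
ee_pos: [0.431, 0.266, 0.2876]
tool_rot: [0.109, -3.139, 0.001]
contact_force: [-0.0, -0.3, -0.5]
width: 1.0
grasp_force: 0.0
```

```bash
python3 - <<'E'
from h import *
s=ctrl.sense(); print(s["ee_pos"],s["tool_rot"])
f,T=grab("wrist"); save(f,"w3.png"); P=cloud(f,T)
d=np.array([.51,.265])
near=(np.hypot(P[...,0]-d[0],P[...,1]-d[1])<.08)&(f["z_map"]>0)
for lo,hi in((.042,.056),(.06,.08),(.08,.095),(.095,.103),(.103,.118)):
    m=near&(P[...,2]>lo)&(P[...,2]<hi); p=P[m]
    if len(p)>3: print(lo,hi,len(p),"x",np.percentile(p[:,0],[2,50,98]).round(4),"y",np.percentile(p[:,1],[2,50,98]).round(4),cv2.minAreaRect(p[:,:2].astype(np.float32)*1000))
f,T=grab("top"); b=f["img"][120:250,120:290]; P=cloud(f,T)
cv2.imwrite("pics/w3b.png",np.vstack([cv2.imread("pics/w3.png")[:,:,::-1],cv2.resize(b,(512,200))])[:,:,::-1])
E
```

```text
[0.43097278 0.26600135 0.28755267] [ 1.08994527e-01 -3.13942449e+00  6.64151300e-04]
0.042 0.056 176 x [0.4759 0.5007 0.5122] y [0.2546 0.2612 0.2703] ((498.6039123535156, 262.4267578125), (15.916439056396484, 45.61778259277344), 84.75801086425781)
0.06 0.08 454 x [0.4983 0.5098 0.5244] y [0.252  0.2627 0.2736] ((511.37652587890625, 264.06207275390625), (28.0366153717041, 25.174781799316406), 10.49502182006836)
0.08 0.095 245 x [0.4977 0.5097 0.5241] y [0.2467 0.252  0.2787] ((511.5494689941406, 263.3758544921875), (25.90103530883789, 34.035919189453125), 5.481396675109863)
0.095 0.103 99 x [0.4977 0.5079 0.5251] y [0.2438 0.2482 0.2801] ((511.5964050292969, 263.27642822265625), (25.16350555419922, 38.17934036254883), 6.334184646606445)
0.103 0.118 188 x [0.498  0.5115 0.5255] y [0.2425 0.2482 0.2834] ((512.2274169921875, 263.1382751464844), (25.494598388671875, 40.273231506347656), 6.317280292510986)
```

View pics/w3b.png

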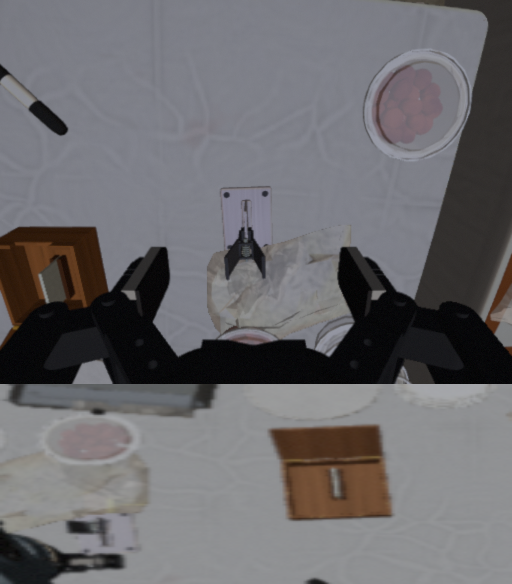

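The clip's handles are at wrist pixel (245,260), on a fin running nearly along x. The lower strip shows the cover staying open with the cards inside. One quick yaw check comes first.

```bash
python3 - <<'E'
from h import *
f,T=grab("wrist"); P=cloud(f,T); z=f["z_map"]>0
near=(np.hypot(P[...,0]-.511,P[...,1]-.263)<.05)&z
for nm,m in(("hi+",near&(P[...,2]>.1)&(P[...,1]>.265)),("hi-",near&(P[...,2]>.1)&(P[...,1]<.258)),):
    p=P[m]; A=np.c_[p[:,0]-.511,p[:,2]-.105,np.ones(len(p))]; k=np.linalg.lstsq(A,p[:,1],rcond=None)[0]; print(nm,len(p),k, np.degrees(k[0]))
hsv=cv2.cvtColor(f["img"],cv2.COLOR_RGB2HSV)
# fin top near robot side & foot
m=near&(P[...,2]>.038)&(P[...,2]<.056)&(P[...,0]<.496); p=P[m]
k=np.polyfit(p[:,0]-.49,p[:,1],1); print("fin",len(p),k,np.degrees(k[0]),np.median(p[:,2]))
# card edge: light pixels inside the box
i=f["img"].astype(int); m=z&(P[...,2]>.038)&(P[...,2]<.062)&(abs(P[...,0]-.609)<.045)&(abs(P[...,1]-.012)<.03); p=P[m]
for s,n in((hsv[...,1][m]<60,"low"),): 
    q=p[s]; print(n,len(q)); 
    if len(q)>5: print(cv2.minAreaRect(q[:,:2].astype(np.float32)*1000),np.median(q,0))
E
```

```text
hi+ 97 [ 0.08814968 -0.24571286  0.28142545] 5.05060473032015
hi- 102 [ 0.10981184 -0.01458796  0.24490049] 6.291755163971189
fin 52 [0.08351175 0.26085159] 4.784870980095116 0.04592200064915586
low 264
((600.1015014648438, 11.721295356750488), (47.29258728027344, 5.335084915161133), 5.065245151519775) [0.59828961 0.01248094 0.04425258]
```

servo_tool(rows=[[-1,[0,0,0],-0.3],[-1,[-0.27,-0.034,0],0],[-1,[-0.264,-0.033,0],0],[-1,[0,0,0.3],0],[-1,[0,0,0.3],0],[-1,[0,0,0.2],0],[-1,[0,0,0.083],0],[-1,[0,0,0],0]])

```text
t: 15.45
ee_pos: [0.5118, 0.263, 0.1554]
tool_rot: [0.141, -3.138, 0.0]
contact_force: [0.2, 0.1, 0.5]
width: 1.006
grasp_force: 0.0
```

```bash
python3 - <<'E'
from h import *
s=ctrl.sense(); print(s["ee_pos"],s["tool_rot"],s["contact_force"],s["tool_rot"][0]/s["tool_rot"][1]*-2*57.3)
f,T=grab("wrist"); P=cloud(f,T); z=f["z_map"]>0
near=(abs(P[...,0]-.511)<.02)&(abs(P[...,1]-.263)<.027)&z&(P[...,2]>.085)&(P[...,2]<.118)
p=P[near]; print(len(p),p.min(0),p.max(0),cv2.minAreaRect(p[:,:2].astype(np.float32)*1000))
E
```

```text
[0.51182843 0.26297358 0.15537532] [ 1.40531753e-01 -3.13806101e+00  2.91444884e-04] [0.22449929 0.05620155 0.47479658] 5.132130581733314
2034 [0.49700158 0.24194429 0.08501973] [0.52700091 0.28402996 0.10704543] ((512.1534423828125, 263.10296630859375), (27.121747970581055, 40.80647659301758), 5.587141990661621)
```

Centred to within a millimetre. Squeezing now.

servo_tool(rows=[[0,[0,0,0],0],[0.5,[0,0,0],0],[1,[0,0,0],0],[1,[0,0,0],0],[1,[0,0,0],0],[1,[0,0,0],0],[1,[0,0,0],0]])

```text
t: 16.38
ee_pos: [0.5118, 0.2633, 0.1552]
tool_rot: [0.141, -3.138, 0.0]
contact_force: [0.2, -0.3, -0.1]
width: 0.208
grasp_force: 62.3
```

servo_tool(rows=[[1,[0,0,-0.05],0],[1,[0,0,-0.1],0],[1,[0,0,-0.25],0],[1,[0,0,-0.3],0],[1,[0,0,0],0]])

```text
t: 17.0
ee_pos: [0.5131, 0.264, 0.2648]
tool_rot: [-0.14, 3.132, 0.004]
contact_force: [-0.5, 0.2, -1.0]
width: 0.213
grasp_force: 62.3
```

```bash
python3 - <<'E'
from h import *
s=ctrl.sense(); e=s["ee_pos"]; print(e,s["tool_rot"],s["contact_force"],s["width"])
f,T=grab("wrist"); save(f,"w4.png"); P=cloud(f,T); z=f["z_map"]>0
np.set_printoptions(suppress=True)
psi=-2*np.arctan2(s["tool_rot"][0],s["tool_rot"][1]) ; psi=np.arctan2(np.sin(psi),np.cos(psi)); print(np.degrees(psi))
g,T2=grab("scene"); b=g["img"][100:210,110:240]
Q=cloud(g,T2); c,sn=np.cos(psi),np.sin(psi)
q=(Q-e)@np.array([[c,sn,0],[-sn,c,0],[0,0,1]]).T
m=(g["z_map"]>0)&(abs(q[...,0])<.03)&(abs(q[...,1])<.03)&(q[...,2]<-.075)&(q[...,2]>-.14); p=q[m]; print(len(p))
for lo in np.arange(-.13,-.07,.008):
    k=(p[:,2]>=lo)&(p[:,2]<lo+.008)
    if k.sum(): print(lo.round(3),k.sum(),p[k].min(0).round(4),p[k].max(0).round(4))
cv2.imwrite("pics/w4b.png",np.hstack([f["img"][180:384,130:380],cv2.resize(b,(250,204),interpolation=cv2.INTER_CUBIC)])[:,:,::-1])
E
```

```text
[0.51308801 0.2639843  0.26480005] [-0.14040129  3.13236395  0.00439748] [-0.51987066  0.19795906 -1.02655607] 0.21297162440197256
5.132877653060511
174
-0.13 3 [-0.0079 -0.0149 -0.1231] [-0.0015 -0.0128 -0.1228]
-0.122 27 [-0.0095 -0.0179 -0.1215] [ 0.0105  0.0125 -0.1141]
-0.114 33 [-0.0103 -0.0174 -0.1136] [ 0.0174  0.0127 -0.1065]
-0.106 24 [-0.009  -0.0143 -0.1059] [ 0.0163  0.0102 -0.0983]
-0.098 29 [-0.015  -0.0129 -0.0979] [ 0.016   0.0062 -0.0903]
-0.09 39 [-0.0139 -0.0134 -0.0896] [ 0.0133  0.0082 -0.082 ]
-0.082 19 [-0.012  -0.0126 -0.0819] [ 0.0075  0.0103 -0.0753]
```

View pics/w4b.png

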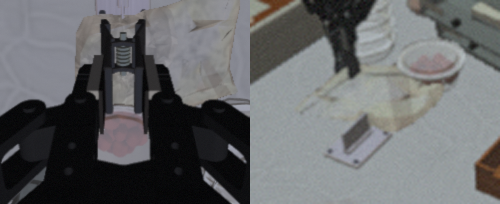

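The clip is held squeezed open and off the rack (left pane: jaws and spring at (125,50); right pane: bare fin). That was the tenth picture, so I'll use numbers only from here: locate the card edge and check the cover and the scraper.

```bash
python3 - <<'E'
from h import *
for n in("top","scene"):
    f,T=grab(n); P=cloud(f,T); hsv=cv2.cvtColor(f["img"],cv2.COLOR_RGB2HSV); z=f["z_map"]>0
    roi=(abs(P[...,0]-.609)<.05)&(abs(P[...,1]-.012)<.04)&(P[...,2]<.07)
    m=roi&(hsv[...,1]<70)&(P[...,2]>.035); v,u=np.where(m); g=onplane(f,T,u,v,.05)
    print(n,m.sum(),"depth z",np.percentile(P[m][:,2],[10,50,90]).round(4),cv2.minAreaRect(g[:,:2].astype(np.float32)*1000),g.mean(0).round(4))
    m=z&(P[...,2]>.1)&(abs(P[...,0]-.67)<.05)&(abs(P[...,1]-.015)<.07); p=P[m]
    k=np.polyfit(p[:,2],p[:,0],1); print(" cover",len(p),p.max(0).round(3),"angle",np.pi/2+np.arctan(k[0]))
    m=z&(P[...,2]>.008)&(abs(P[...,0]-.49)<.11)&(abs(P[...,1]+.21)<.04)&(hsv[...,1]>70); p=P[m]
    print(" scraper",len(p),np.median(p,0),cv2.minAreaRect(p[:,:2].astype(np.float32)*1000))
E
```

```text
top 29 depth z [0.0397 0.0495 0.0541] ((616.6040649414062, 14.163430213928223), (81.42520904541016, 6.3319902420043945), 7.288440227508545) [0.6081 0.0134 0.05  ]
 cover 502 [0.704 0.074 0.175] angle 1.9269117565651968
 scraper 150 [ 0.46261725 -0.21117     0.02282576] ((462.7263488769531, -211.00604248046875), (84.72754669189453, 18.226444244384766), 3.4629061222076416)
scene 77 depth z [0.0377 0.0477 0.0535] ((617.6640014648438, 13.691808700561523), (98.82284545898438, 20.064361572265625), 18.416650772094727) [0.6052 0.0093 0.05  ]
 cover 1033 [0.706 0.075 0.175] angle 1.9225985015710232
 scraper 264 [ 0.45945144 -0.21463644  0.02337786] ((463.7652587890625, -213.9271697998047), (88.702392578125, 18.988733291625977), 4.004561901092529)
```

servo_tool(rows=[[1,[0,0,0],0.22],[1,[-0.086,-0.286,0],0],[1,[-0.086,-0.286,0],0],[1,[-0.086,-0.286,0],0],[1,[-0.086,-0.286,0],0],[1,[-0.086,-0.286,0],0],[1,[-0.086,-0.286,0],0],[1,[0,0,0],0]])

```text
t: 18.2
ee_pos: [0.6085, 0.0097, 0.2593]
tool_rot: [0.11, -3.138, 0.001]
contact_force: [-0.5, 0.7, -0.0]
width: 0.206
grasp_force: 62.2
```

servo_tool(rows=[[1,[0,0,0.2],0],[1,[0,0,0.1],0],[1,[0,0,0],0],[1,[0,0,0],0]])

```text
t: 18.7
ee_pos: [0.6083, 0.0127, 0.2161]
tool_rot: [-0.117, 3.139, 0.0]
contact_force: [-0.4, 0.4, -0.2]
width: 0.209
grasp_force: 62.2
```

```bash
python3 - <<'E'
from h import *
s=ctrl.sense(); e=s["ee_pos"]; psi=-2*np.arctan(s["tool_rot"][0]/s["tool_rot"][1]); print(e,np.degrees(psi),s["contact_force"],s["width"])
c,sn=np.cos(psi),np.sin(psi)
for n in("scene","wrist"):
    g,T2=grab(n); Q=cloud(g,T2); hsv=cv2.cvtColor(g["img"],cv2.COLOR_RGB2HSV)
    d=Q-e; q=d@np.array([[c,sn,0],[-sn,c,0],[0,0,1]]).T
    z=g["z_map"]>0
    m=z&(abs(q[...,0])<.02)&(abs(q[...,1])<.03)&(q[...,2]<-.09)&(q[...,2]>-.14)&(Q[...,2]>.065); p=q[m]
    if len(p)>5:
        print(n,"clip rel",len(p),p.min(0).round(4),p.max(0).round(4)); k=p[:,2]<-.105
        if k.sum()>3: print(" jaws",k.sum(),p[k].min(0).round(4),p[k].max(0).round(4))
    m=z&(hsv[...,1]<70)&(Q[...,2]>.044)&(Q[...,2]<.058)&(abs(Q[...,0]-.609)<.035)&(abs(Q[...,1]-.013)<.012); p=q[m]
    if len(p)>5: print(n,"cards rel",len(p),np.percentile(p,[5,50,95],axis=0).round(4).tolist())
E
```

```text
[0.60828273 0.01270564 0.21611694] 4.275446093926811 [-0.40961953  0.39838439 -0.21795856] 0.20868959180612032
scene clip rel 93 [-0.0106 -0.016  -0.1211] [ 0.015   0.0164 -0.0901]
 jaws 52 [-0.0101 -0.016  -0.1211] [ 0.015   0.0164 -0.105 ]
scene cards rel 45 [[-0.0267, -0.0036, -0.1704], [-0.0011, -0.0016, -0.1654], [0.0275, 0.0017, -0.1616]]
wrist clip rel 1133 [-0.0139 -0.0158 -0.1245] [ 0.0144  0.0148 -0.09  ]
 jaws 405 [-0.0121 -0.0158 -0.1245] [ 0.0113  0.0148 -0.1051]
wrist cards rel 219 [[-0.0301, -0.0021, -0.1692], [-0.0088, -0.0005, -0.1682], [0.0132, 0.0004, -0.1669]]
```

servo_tool(rows=[[1,[0,-0.003,0.12],0],[1,[0,0,0.1],0],[1,[0,0,0.08],0],[1,[0,0,0.05],0],[1,[0,0,0.03],0],[1,[0,0,0],0],[1,[0,0,0],0],[1,[0,0,0],0]])

```text
t: 19.8
ee_pos: [0.6083, 0.0119, 0.1586]
tool_rot: [-0.117, 3.139, -0.0]
contact_force: [0.3, -0.1, -0.3]
width: 0.21
grasp_force: 62.2
```

```bash
python3 - <<'E'
from h import *
s=ctrl.sense(); e=s["ee_pos"]; psi=-2*np.arctan(s["tool_rot"][0]/s["tool_rot"][1]); print(e,np.degrees(psi),s["contact_force"],s["width"],s["grasp_force"])
c,sn=np.cos(psi),np.sin(psi)
for n in("scene","wrist"):
    g,T2=grab(n); Q=cloud(g,T2); hsv=cv2.cvtColor(g["img"],cv2.COLOR_RGB2HSV)
    q=(Q-e)@np.array([[c,sn,0],[-sn,c,0],[0,0,1]]).T; z=g["z_map"]>0
    dark=(g["img"].max(2)<70)
    m=z&dark&(abs(q[...,0])<.016)&(abs(q[...,1])<.02)&(q[...,2]<-.095)&(q[...,2]>-.125); p=q[m]
    if len(p)>5: print(n,"jaws",len(p),p.min(0).round(4),p.max(0).round(4))
    m=z&(hsv[...,1]<70)&~dark&(Q[...,2]>.042)&(Q[...,2]<.058)&(abs(q[...,0])<.035)&(abs(q[...,1])<.008); p=q[m]
    if len(p)>5: print(n,"cards rel",len(p),np.percentile(p,[5,50,95],axis=0).round(4).tolist())
    m=z&(Q[...,2]>.1)&(Q[...,0]>.655)&(Q[...,0]<.72)&(abs(Q[...,1]-.015)<.07); p=Q[m]
    if len(p)>50: print(" cover",np.pi/2+np.arctan(np.polyfit(p[:,2],p[:,0],1)[0]))
E
```

```text
[0.60829505 0.01190886 0.1586264 ] 4.254348817517745 [ 0.3483973  -0.13680821 -0.33359811] 0.2104230672668202 62.24871039390564
scene jaws 66 [-0.0108 -0.0165 -0.1219] [ 0.0143  0.0126 -0.0951]
scene cards rel 32 [[-0.0289, -0.0023, -0.1157], [-0.0155, -0.0012, -0.1077], [0.0013, 0.0016, -0.1054]]
 cover 1.4892938014947859
wrist jaws 469 [-0.0136 -0.0156 -0.1247] [ 0.0105  0.0141 -0.0951]
wrist cards rel 257 [[-0.0312, -0.0016, -0.1119], [-0.0189, 0.0003, -0.1107], [0.027, 0.0016, -0.1096]]
 cover 1.9392507401403913
```

The clip is astride the cards and centred, with no contact force, and the cover is still open at 1.94. Handing in.

```bash
python3 -c "
from station import ctrl
print(ctrl.close_job())"
```

```text
the job is handed in; nothing more can be done
None
```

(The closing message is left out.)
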